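# Close the ice crusher's cover and screw down its captive knobs

### The job

Close the ice crusher's raised sloping cover fully down onto its housing, then turn its three captive T-bar knobs clockwise to their end stops: the middle knob first, before either of the others is turned, then the left and right ones in either order. Leave the cover shut, let go of everything, and leave the other things on the counter where they stand.

Things in the scene. Friction and masses are not known exactly. Their poses are not given: they have to be found in the camera images.
- crusher: Table-top ice crusher: a fixed white wedge-shaped metal housing 190 mm deep (its x), 320 mm wide (its y), 100 mm tall at its front (-x, towards the robot), 210 mm at its rear. Origin: centre of its underside on the counter; z up. A grey motor bell 80 mm across sticks out 32 mm from its right (-y) side. The cover's hinge line runs along y at x = +97 mm, z = 214 mm of this frame.
- cover (a joint): Angle of the crusher's white metal cover about its rear hinge line, rad: 0 = fully shut (end stop; its face then slopes 30 degrees, falling towards the front), growing as its front edge is raised, up to 1.3. The hinge is stiff: the cover stays where it is left. Pressing its front part down with about 2 to 5 N closes it.
- cover_edge (a point): Middle of the cover's free front edge, on its upper face. The cover is a flat plate 320 mm wide; this edge is 222 mm from the hinge line and its upper face 5 mm above the plane through that line. Axes: x to the hinge, y left along the edge, z out of the upper face. Free to press on: the strip 35 mm deep before the knobs, and 50 mm between two knobs.
- knob_left (a joint): Turn of the left (+y) captive knob, rad, growing clockwise as seen looking onto the cover; 1.9 = end stop (home). Starts 0.8 to 1.35 rad short of it. About 0.1 Nm of friction holds it where it is left; it does not move along its axis.
- knob_middle (a joint): Turn of the middle captive knob, as for the left one: 1.9 = end stop.
- knob_right (a joint): Turn of the right (-y) captive knob, as for the left one: 1.9 = end stop.
- knob_left_grip (a point): Grip point of the left knob, on its axis, 29 mm above the cover's face, 62 mm in from the free edge, 105 mm left of the middle knob. Axes: x along its T-bar, y across it, z out along the knob's axis, square to the cover (so with the cover shut it leans 30 degrees from vertical, towards the front). At the end stop the bar is parallel to the free edge.
- knob_middle_grip (a point): Grip point of the middle knob, on the cover's centre line; axes and height as for the left one. The three knobs are alike: a black T-bar 50 mm long, 14 mm thick, 27 mm high (from 16 to 43 mm above the cover's face), on a stem 16 mm across with a steel collar 28 mm across and 3 mm high.
- knob_right_grip (a point): Grip point of the right knob, 105 mm right (-y) of the middle one; described as for the left knob.
- tumbler: Bystander: steel tumbler 72 mm across, 100 mm tall, standing on the counter in front of the crusher. Origin: centre of its underside.
- scoop: Bystander: aluminium ice scoop lying left of the crusher, pan 85 x 60 x 40 mm, handle 85 mm. Origin: underside of the pan.
- shaker: Bystander: steel shaker 44 mm across, 78 mm tall, right of the crusher. Origin: centre of its underside.
- sauce_a: Bystander: amber bottle 56 mm across, 170 mm tall, standing to one side. Origin: centre of its underside.
- sauce_b: Bystander: white bottle 60 mm across, 150 mm tall, standing to one side. Origin: centre of its underside.
- tip_jar: Bystander: glass jar 90 mm across, 130 mm tall, standing to one side. Origin: centre of its underside.
- cup_stack: Bystander: stack of paper cups 74 mm across, 164 mm tall, standing to one side. Origin: centre of its underside.

How it is judged:
By the outcome, as a careful person would: the job done as asked, in the order asked, and still so for the second after the job is handed in, with the robot touching nothing.
It also fails if it takes over 67 s, if anything falls off the work surface, if the arm or the gripper's body presses on something with over 40 N, if the wrist force passes 120 N, or if a joint passes its speed limit or range.

### The arm

A 6-joint arm with a two-finger parallel gripper is mounted at the origin on the work surface. World frame = base frame: x ahead of the robot, y to its left, z up, the work surface at z = 0. Lengths are in m, angles in degrees, forces in N, time in s.
With the tool pointing down it reaches from about 0.375 to 0.925 m from the base axis. Payload 5.7 kg.
Tool frame: the origin (TCP) lies at the very end of the fingers, on their centre line; the grasp point (between the pads) lies 19 mm behind it; x points along the fingers, z is the direction in which the jaws open and shut, and the axes are right-handed (so a half turn about x gives the same grasp; the last joint's range is limited). The gripper opens to 88 mm and grips with 3 to 60 N. Pads are 20 mm wide; open, the fingers measure 115 mm over their backs; the gripper's body (75 mm by 178 mm) begins 61 mm behind the grasp point.
Start: joints at [69.895, 20.558, 86.54, -0, 72.909, -6.595], TCP at [0.14, 0.583, 0.223] pointing down, gripper open.
Joint ranges: [-170.27, 170.27], [-57.76, 135], [12.27, 136.19], [-55.21, 235.2], [11.17, 155.16], [-170.74, 170.74]. Speed limits (degrees/s): [136.94, 136.94, 180, 180, 180, 180].

### API

Orientations are given as a 3x3 rotation matrix whose columns are the frame's x, y, z axes.
In Python, from plant import read_state, capture, camera_params, close_job gives the robot as it stands.
- The arm moves only by the tool drive_tool, never from a script. Its argument "moves" is one flat list of numbers, 4 for each row, row after row: the shift along the tool's x, y, z in cm, then the turn about the tool's x in degrees. A call has 1 to 8 rows; each row shifts and turns the pose as measured when the row begins, along the tool's axes as they then stand; what a row does not reach is not made up. A row lasts 1/8 s, in which the tool goes at most 62.5 mm and 10.7 degrees, less where a joint would pass 70% of its speed; a pose out of reach is approached as far as the arm can. A call is refused whole if a number of a shift passes 6.25 or a number of a turn 10.7, either way. A call with a gripper value outside its range is refused whole. "hand" is the opening, from -1 (shut) to 1 (fully open), set as the call begins (left out, the last holds). The fingers move at their own pace and stop on an object; "newtons" is the grip in N (left out, the last holds). Time passes only in rows, so rows that do not move let the fingers close. It gives the time, the measured TCP pose, the force and the opening at its end, in the units of the state.
- read_state(): the state, without advancing time (a new reading comes with each control period).
- capture(name): name is "scene" or "top"; returns the picture (384x512x3 uint8, blue, green, red); there is no depth.
- camera_params(name): a dict with "fx", "fy", "cx", "cy" (pixels), "pose" (4x4, takes a point from camera to world coordinates). Camera axes: x right, y down, z forward; pixel columns grow to the right and rows downward; lengths in m; the calibration is good to about 2 mm. A picture is of the moment at which its call begins. camera_params takes no time and is no camera call.
- close_job(): hands the job in, once; it reports no verdict.
The state is a dict: "time": time; "qpos": joint angles; "joint_velocities": joint speeds; "effort": joint torques, N m; "position": TCP position; "tcp_rot": TCP orientation; "wrist_force": force on the tool from outside, world axes, zero at the start; "torque": the same for the moment, N m; "opening": opening from 0.0 (shut) to 1.0 (fully open).
Only numpy, scipy, OpenCV 4.12 (cv2) and the standard library are available. Lean on these libraries where they do the work, as an engineer would, in place of code of your own. Each camera call takes 0.05 s, during which the arm holds its last target. There are 200 camera calls.

## Working session

There is one attempt and no reset: what is moved stays moved. The work goes in short steps, Python scripts to look and compute and a tool call to move; the robot and the scene stay as the last step left them, time stands still between calls to the robot, and variables do not carry over. Pictures are saved under pics/ and viewed, about 8 in all and at most 12, crops included, and the job is handed in when it is done.

Besides the shell and the picture viewer there is one more tool, called after "Request:" as name(argument=value, ...) on one line, values as JSON. drive_tool: Moves the arm, as the interface text tells. Its arguments: {"type":"object","properties":{"moves":{"type":"array","items":{"type":"number"}},"hand":{"type":"number"},"newtons":{"type":"number"}},"required":["moves"]}

```bash
mkdir -p pics; ls; python3 - <<'E'
from plant import *
import cv2,numpy as np
for n in("scene","top"):
    cv2.imwrite(f"pics/{n}0.png",capture(n)); p=camera_params(n)
    print(n,p["fx"],p["fy"],p["cx"],p["cy"]);print(np.round(p["pose"],3).tolist())
s=read_state();print(s["time"],s["position"],np.round(s["tcp_rot"],3).tolist(),s["opening"])
E
```

```text
pics
scene 347.43375950267125 347.43375950267125 251.85872025047675 194.5037846945373
[[-0.043, -0.948, 0.316, 0.262], [-0.999, 0.038, -0.022, 0.004], [0.009, -0.317, -0.948, 1.076], [0.0, 0.0, 0.0, 1.0]]
top 392.5969442398078 392.5969442398078 252.10484275902374 186.85971834231958
[[0.017, -0.988, 0.154, 0.425], [-1.0, -0.018, -0.004, -0.014], [0.007, -0.154, -0.988, 1.222], [0.0, 0.0, 0.0, 1.0]]
0.1 [0.1399456  0.58282709 0.22189579] [[-0.001, -0.972, 0.234], [-0.002, 0.234, 0.972], [-1.0, 0.0, -0.002]] 1.0000672510261326
```

View pics/scene0.png

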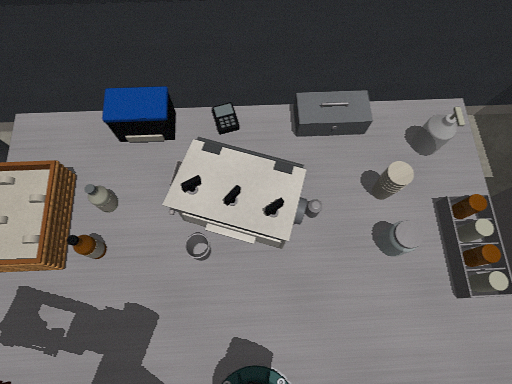

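View pics/top0.png

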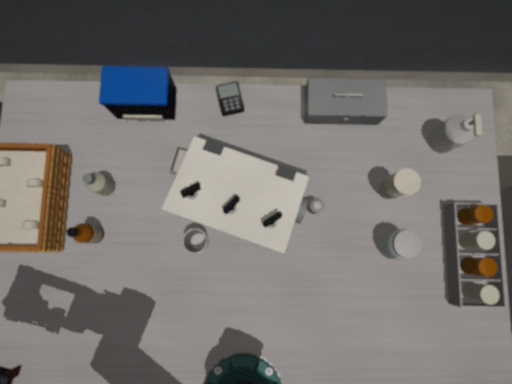

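The crusher sits ahead of the arm, turned a bit. In the scene picture the raised cover's corners are at about (196,142), (306,165), (295,240), (166,198) and its knobs at (191,184), (232,196), (274,207). In the top picture the knobs are at (190,189), (231,204), (272,218). The tumbler stands at the front left.

```bash
cat > h.py <<'E'
from plant import *
import cv2,numpy as np
def ray(n,u,v):
    p=camera_params(n);T=np.array(p["pose"])
    d=T[:3,:3]@np.array([(u-p["cx"])/p["fx"],(v-p["cy"])/p["fy"],1]);return T[:3,3],d/np.linalg.norm(d)
def tri(a,b):
    o1,d1=ray("scene",*a);o2,d2=ray("top",*b)
    s=np.linalg.lstsq(np.c_[d1,-d2],o2-o1,rcond=None)[0]
    p,q=o1+s[0]*d1,o2+s[1]*d2;return (p+q)/2,np.linalg.norm(p-q)
def plane(n,uv,z):
    o,d=ray(n,*uv);return o+d*(z-o[2])/d[2]
def proj(n,P):
    p=camera_params(n);T=np.array(p["pose"]);c=T[:3,:3].T@(np.asarray(P)-T[:3,3])
    return np.array([c[0]/c[2]*p["fx"]+p["cx"],c[1]/c[2]*p["fy"]+p["cy"]])
def knobs(im,box,thr=70):
    x0,y0,x1,y1=box;m=np.zeros(im.shape[:2],np.uint8)
    m[y0:y1,x0:x1]=(im[y0:y1,x0:x1].max(2)<thr)*255
    k,l,st,c=cv2.connectedComponentsWithStats(m);out=[]
    for i in range(1,k):
        if 30<st[i,4]<400:
            cs=np.argwhere(l==i)[:,::-1].astype(np.float32);r=cv2.minAreaRect(cs);vx=cv2.fitLine(cs,2,0,.01,.01).ravel()
            out.append((c[i],vx[:2],r[1],st[i,4]))
    return out
E
python3 - <<'E'
from h import *
tiles=[]
for n in("scene","top"):
    im=cv2.imread(f"pics/{n}0.png")
    for k in knobs(im,(155,125,318,258)):print(n,np.round(k[0],1),np.round(k[1],2),np.round(k[2],1),k[3])
    tiles.append(cv2.resize(im[130:265,155:335],None,fx=4.4,fy=4.4,interpolation=cv2.INTER_CUBIC)[:, :])
    cv2.imwrite(f"pics/{n}0c.png",tiles[-1])
E
```

```text
scene [165.6 131.1] [0.93 0.36] [14. 19.] 251
scene [226.8 128.5] [ 0.99 -0.1 ] [ 9. 22.] 151
scene [305.3 129.9] [1.   0.03] [10. 25.] 268
scene [190.9 183.8] [ 0.85 -0.53] [12.5 20.6] 210
scene [231.7 195.2] [ 0.61 -0.8 ] [ 9.5 22.1] 170
scene [273.4 206.8] [ 0.78 -0.62] [11.1 22.2] 187
scene [309.  211.7] [0.42 0.91] [16.3  8.4] 67
scene [219.3 221.9] [0.96 0.27] [106.    1.7] 135
scene [193.3 251.6] [0.94 0.34] [19.4  9.6] 73
top [190.3 189.9] [ 0.87 -0.48] [ 8.9 19.2] 142
top [230.8 204.3] [ 0.66 -0.75] [ 7.1 19.8] 121
top [271.6 219. ] [ 0.83 -0.56] [ 6.9 20. ] 118
top [190. 247.] [0.81 0.59] [12.1  3.9] 42
```

View pics/scene0c.png

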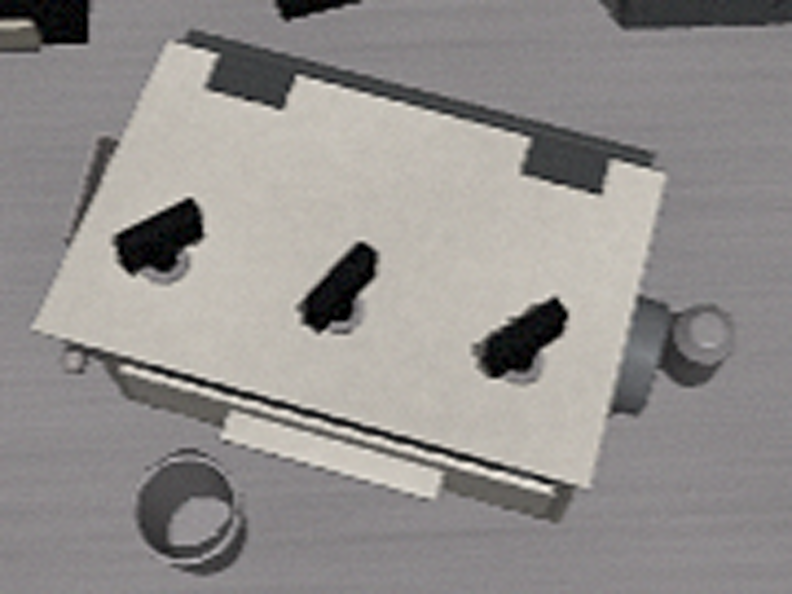

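View pics/top0c.png

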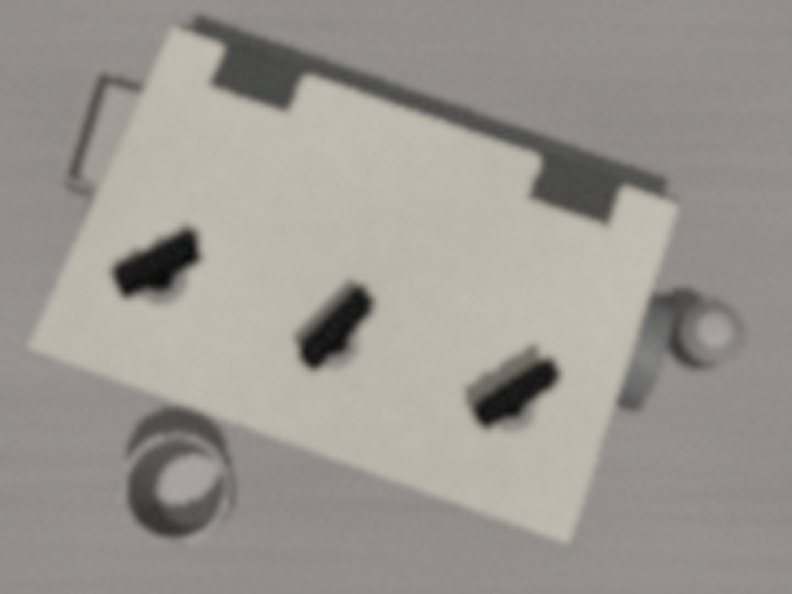

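The crops show the cover corners clearly, plus the left, middle and right T-bars. The tumbler is in front on the left, the scoop's wire rim at the left and the shaker at the right. Next I triangulate.

```bash
python3 - <<'E'
from h import *
S=[(172,40),(665,175),(590,487),(33,328)];T=[(175,28),(678,205),(570,543),(28,347)]
f=lambda p:((p[0]+.5)/4.4-.5+155,(p[1]+.5)/4.4-.5+130)
C=[]
for a,b in zip(S,T):
    p,e=tri(f(a),f(b));C.append(p);print(np.round(p,4),round(e,4))
C=np.array(C)
print("len",[np.linalg.norm(C[i]-C[(i+1)%4]).round(4) for i in range(4)])
for a,b in zip([(190.9,183.8),(231.7,195.2),(273.4,206.8)],[(190.3,189.9),(230.8,204.3),(271.6,219)]):
    p,e=tri(a,b);print("knob",np.round(p,4),round(e,4))
h=(C[0]+C[1])/2;e=(C[2]+C[3])/2
y=(C[0]-C[1])+(C[3]-C[2]);yaw=np.arctan2(-y[0],y[1]);d=h-e
print("yaw",np.degrees(yaw),"tilt(edge above hinge)",np.degrees(np.arcsin((e-h)[2]/np.linalg.norm(d))))
print("hinge mid",h,"edge mid",e,"tumbler",plane("top",(155+180/4.4,130+485/4.4),.1),"shaker",plane("top",f((712,332)),.078))
E
```

```text
[0.7118 0.1356 0.2261] 0.0
[ 0.611  -0.1628  0.2228] 0.0023
[ 0.4142 -0.0965  0.2706] 0.0012
[0.516  0.2038 0.267 ] 0.0004
len [np.float64(0.315), np.float64(0.2132), np.float64(0.3171), np.float64(0.2113)]
knob [0.5613 0.1326 0.2793] 0.0009
knob [0.528  0.0337 0.2792] 0.0013
knob [ 0.4942 -0.065   0.2811] 0.0014
yaw -18.689772861795838 tilt(edge above hinge) 12.056697541375854
hinge mid [ 0.66141755 -0.01361421  0.2244943 ] edge mid [0.46507226 0.0536288  0.26882311] tumbler [0.44358151 0.1380826  0.1       ] shaker [ 0.55219894 -0.20794864  0.078     ]
```

Request:
drive_tool(moves=[-6,0,0,5.2,-6,0,0,0,0,-4.7,-3.8,0,0,-4.7,-3.8,0,0,-4.7,-3.8,0,0,-4.7,-3.8,0,0,-4.7,-3.8,0,0,-4.7,-3.8,0], hand=-1, newtons=20)

```text
time: 1.1
position: [0.3365, 0.2701, 0.344]
tcp_rot: [[-0.0, -0.949, 0.316], [-0.005, 0.316, 0.949], [-1.0, -0.001, -0.005]]
wrist_force: [0.6, -0.3, 0.3]
opening: 0.127
```

Request:
drive_tool(moves=[0,-4.7,-3.7,0,0,-4.7,-3.7,0,0,-4.7,-3.7,0,0,-4.7,-3.7,0,0,-2,-1.6,0,4,0,0,0,0,0,0,0])

```text
time: 1.98
position: [0.4863, 0.0357, 0.3029]
tcp_rot: [[-0.001, -0.946, 0.323], [-0.005, 0.323, 0.946], [-1.0, -0.001, -0.005]]
wrist_force: [-0.2, 0.3, 0.3]
opening: 0.006
```

```bash
cat >> h.py <<'E'
H=np.array([.670,-.0155]);ya=np.radians(-18.7);ex=np.array([np.cos(ya),np.sin(ya)]);ey=np.array([-ex[1],ex[0]])
def where():
    s=read_state();p=np.array(s["position"]);d=p[:2]-H
    print("t",round(s["time"],2),"crusher x' y' z (cm, from hinge)",(100*np.array([d@ex,d@ey,p[2]])).round(2),"F",np.round(s["wrist_force"],1),"open",round(s["opening"],2))
E
python3 -c "from h import *;where()"
```

```text
t 1.98 crusher x' y' z (cm, from hinge) [-19.04  -1.04  30.29] F [-0.2  0.3  0.3] open 0.01
```

Request:
drive_tool(moves=[0,0.8,-4.2,0,2,0,0,0,1.5,0,0,0,1.5,0,0,0,1.5,0,0,0,1.5,0,0,0])

```text
time: 2.72
position: [0.4681, -0.0012, 0.2258]
tcp_rot: [[0.007, -0.948, 0.319], [-0.006, 0.319, 0.948], [-1.0, -0.008, -0.004]]
wrist_force: [-1.4, -0.5, 1.2]
opening: 0.006
```

```bash
python3 -c "from h import *;where();cv2.imwrite('pics/s1.png',cv2.resize(capture('scene')[100:270,140:340],None,fx=3.5,fy=3.5))"
```

```text
t 2.73 crusher x' y' z (cm, from hinge) [-19.58  -5.12  22.58] F [-1.4 -0.5  1.2] open 0.01
```

View pics/s1.png

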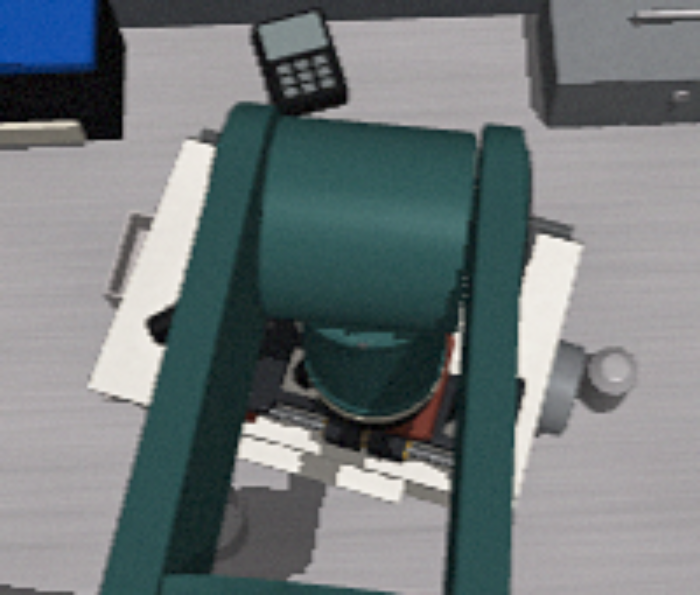

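Request:
drive_tool(moves=[1.6,0,0,0,1.6,0,0,0,1.6,0,0,0,1.6,-0.2,0,0,1.6,-0.3,0,0,1.2,-0.2,0,0])

```text
time: 3.52
position: [0.4788, -0.0033, 0.1302]
tcp_rot: [[0.011, -0.949, 0.315], [-0.007, 0.315, 0.949], [-1.0, -0.013, -0.004]]
wrist_force: [0.7, -0.6, 1.6]
opening: 0.007
```

```bash
python3 -c "from h import *;where()"
```

```text
t 3.52 crusher x' y' z (cm, from hinge) [-18.5   -4.97  13.02] F [ 0.7 -0.6  1.6] open 0.01
```

Request:
drive_tool(moves=[0.6,0.1,0,0,0.5,0,0,0,0.4,0,0,0,0.4,0,0,0])

```text
time: 4.03
position: [0.4789, -0.003, 0.1164]
tcp_rot: [[0.013, -0.949, 0.315], [-0.008, 0.314, 0.949], [-1.0, -0.015, -0.004]]
wrist_force: [-18.1, 2.3, 62.5]
opening: 0.005
```

```bash
python3 -c "from h import *;where()"
```

```text
t 4.03 crusher x' y' z (cm, from hinge) [-18.5   -4.94  11.64] F [-18.1   2.3  62.5] open 0.0
```

Request:
drive_tool(moves=[-6,0,0,0,-6,0,0,0,0,0,-6,0,0,0,-6,0,0,0,-6,0,0,0,-6,0,0,0,-6,0])

```text
time: 4.9
position: [0.384, -0.2911, 0.2441]
tcp_rot: [[0.021, -0.952, 0.304], [-0.012, 0.304, 0.953], [-1.0, -0.024, -0.005]]
wrist_force: [1.4, 0.2, -0.6]
opening: 0.007
```

```bash
python3 - <<'E'
from h import *
where()
ims=[]
for n in("scene","top"):
    im=capture(n);cv2.imwrite(f"pics/{n}2.png",im)
    ims.append(cv2.resize(im[130:280,150:340],None,fx=2.1*2,fy=2.1*2,interpolation=cv2.INTER_CUBIC))
    for k in knobs(im,(160,150,330,258)):print(n,np.round(k[0],1),np.round(k[1],2),np.round(k[2],1),k[3])
cv2.imwrite("pics/s2c.png",ims[0]);cv2.imwrite("pics/t2c.png",ims[1])
E
```

```text
t 4.9 crusher x' y' z (cm, from hinge) [-18.26 -35.27  24.41] F [ 1.4  0.2 -0.6] open 0.01
scene [267.6 158.7] [0.97 0.26] [71.3  1.5] 90
scene [197.1 199.8] [ 0.82 -0.57] [ 5.5 18.9] 96
scene [302.8 212.7] [ 0.78 -0.63] [19.7 27.1] 234
scene [233.2 209.9] [ 0.61 -0.79] [ 5.  18.8] 92
scene [270.5 220.1] [ 0.79 -0.62] [ 6.7 18.6] 113
scene [190.3 246.7] [0.08 1.  ] [17.  9.] 111
top [195.9 197.4] [ 0.84 -0.54] [ 5.  17.1] 78
top [231.9 210.5] [ 0.65 -0.76] [ 4.5 17.1] 78
top [268.7 223.5] [ 0.84 -0.55] [ 6.8 17.1] 103
top [188.3 243.3] [0.29 0.96] [16.8  8.1] 75
```

View pics/s2c.png

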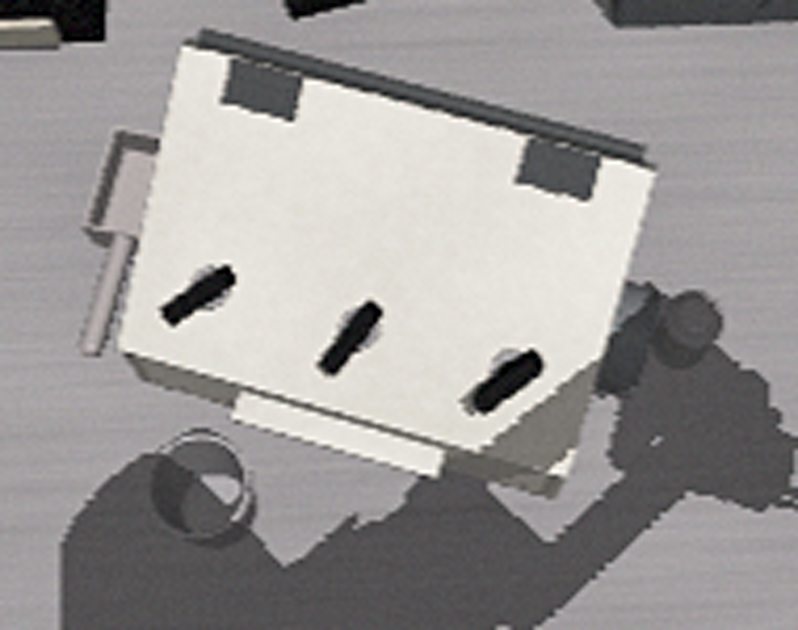

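```bash
python3 - <<'E'
from h import *
S=[[(197.1,199.8),(.82,-.57)],[(233.2,209.9),(.61,-.79)],[(270.5,220.1),(.79,-.62)]]
T=[[(195.9,197.4),(.84,-.54)],[(231.9,210.5),(.65,-.76)],[(268.7,223.5),(.84,-.55)]]
R=np.c_[np.r_[ex*np.cos(.5236),.5],np.r_[ey,0],np.r_[-ex*.5,np.cos(.5236)]] # s,y,n
f=lambda P:(100*np.r_[(P[:2]-H)@ex,(P[:2]-H)@ey,P[2]]).round(2)
for a,b in zip(S,T):
    p,e=tri(a[0],b[0]);n=R[:,2];an=[]
    for c,(uv,d) in(("scene",a),("top",b)):
        uv=np.array(uv);q=[]
        for s in(-8,8):
            o,r=ray(c,*(uv+s*np.array(d)));q.append(o+r*(((p-o)@n)/(r@n)))
        w=R.T@(q[1]-q[0]);an.append(np.degrees(np.arctan2(w[0],-w[1])).round(1))  # ccw from 'right' along edge
    print("top centre",f(p),round(e,4),"grip",f(p-.014*n),"angle short of stop",an)
m=np.r_[H,.214]-.222*R[:,0]+.005*R[:,2]+.062*R[:,0]
print("predicted mid top",f(m+.043*R[:,2]))
for n,uv in(("scene",(0,0)),):
  pass
f2=lambda p:((p[0]+.5)/4.2-.5+150,(p[1]+.5)/4.2-.5+130)
print("front edge corners via plane",[f(plane("scene",f2(q),.107)) for q in((120,352),(545,472))])
E
```

```text
top centre [-15.41  10.62  16.06] 0.0001 grip [-14.71  10.62  14.85] angle short of stop [np.float64(49.4), np.float64(52.6)]
top centre [-15.5    0.13  16.58] 0.0004 grip [-14.8    0.13  15.37] angle short of stop [np.float64(67.3), np.float64(69.5)]
top centre [-15.47 -10.36  16.88] 0.0004 grip [-14.77 -10.36  15.67] angle short of stop [np.float64(54.7), np.float64(56.0)]
predicted mid top [-16.26   0.    17.56]
front edge corners via plane [array([-19.45,  15.78,  10.7 ]), array([-19.27, -14.35,  10.7 ])]
```

The cover is shut. The knobs are short of their stops by about 51° (left), 68° (middle) and 55° (right). I'll push each bar's lower left end round with the closed, vertical fingers and turn the tool along with it, so next I compute that path.

```bash
cat >> h.py <<'E'
c3,s3=np.cos(np.pi/6),.5
GX,GZ=-.1505,.163            # knob grip, crusher x' from hinge, z
def finger(phi,off=.018,clear=.006):
    """finger TCP (x',y' rel. to knob, z) and yaw (deg, tool turn from aligned) for bar phi deg short of stop"""
    a=np.radians(phi);g=np.linspace(-1,1,41);A,B,N=[v.ravel() for v in np.meshgrid(.025*g,.007*g,.0135*g)]
    s=-A*np.sin(a)-B*np.cos(a);y=A*np.cos(a)-B*np.sin(a)   # A to the left end, B to the pushed side
    X=s*c3-N*s3
    w=np.arctan2(c3*np.sin(a),np.cos(a));tz=np.array([-np.sin(w),np.cos(w)]);ty=np.array([-np.cos(w),-np.sin(w)])
    P=np.c_[X,y];l=P@tz;cz=off
    hy=(P@ty)[abs(l-cz)<.0135].max()+.010
    q=hy*ty+cz*tz
    corners=[q+u*.010*ty+v*.0135*tz for u in(-1,1) for v in(-1,1)]
    xm=max(k[0] for k in corners)
    plate=GZ-.029/c3+ (xm)*np.tan(np.pi/6)   # plate face height below grip point + slope
    return q[0]+GX,q[1],plate+clear,-np.degrees(w)
def path(phis,ky,back=0):
    s=read_state();R=np.array(s["tcp_rot"]);p=np.array(s["position"]);d=p[:2]-H
    pos=np.r_[d@ex,d@ey,p[2]];z=R[:2,2];yaw=-np.degrees(np.arctan2(-(z@ex),z@ey))
    print("now",(100*pos).round(2),"yaw",yaw.round(1),"F",np.round(s["wrist_force"],1))
    for ph in phis:
        x,y,zz,w=finger(ph);b=np.radians(-w);t=np.array([x,y+ky,zz])-back*np.r_[np.cos(b),np.sin(b),0]
        b0=np.radians(-yaw);dx,dy,dz=t-pos
        print(ph,"target",(100*t).round(2),"row",np.round([-100*dz,100*(-dx*np.cos(b0)-dy*np.sin(b0)),100*(-dx*np.sin(b0)+dy*np.cos(b0)),w-yaw],2))
        pos,yaw=t,w
E
python3 -c "
from h import *
path([78],.001,.012);print();path([78,68,58,48,38,28,18,8,0,-6],.001)"
```

```text
now [-18.18 -35.67  24.41] yaw -0.7 F [ 0.3  0.9 -0.6]
78 target [-17.53  -2.44  13.18] row [ 11.23  -1.04  33.22 -75.56]

now [-18.18 -35.67  24.41] yaw -0.7 F [ 0.3  0.9 -0.6]
78 target [-17.24  -1.27  13.18] row [ 11.23  -1.34  34.38 -75.56]
68 target [-17.51  -0.92  13.08] row [ 0.1  -0.27  0.35 11.22]
58 target [-17.72  -0.52  12.98] row [ 0.1  -0.28  0.35 10.8 ]
48 target [-17.84  -0.09  12.9 ] row [ 0.08 -0.28  0.35 10.3 ]
38 target [-17.88   0.36  12.83] row [ 0.06 -0.28  0.35  9.8 ]
28 target [-17.83   0.8   12.79] row [ 0.04 -0.28  0.34  9.36]
18 target [-17.72   1.22  12.78] row [ 0.02 -0.28  0.33  9.01]
8 target [-17.53   1.61  12.79] row [-0.01 -0.29  0.33  8.78]
0 target [-17.33   1.9   12.81] row [-0.02 -0.23  0.26  6.94]
-6 target [-17.16   2.1   12.98] row [-0.17 -0.17  0.2   5.2 ]
```

Request:
drive_tool(moves=[0,-0.2,5.7,0,0,-0.2,5.7,0,0,-0.2,5.7,0,0,-0.2,5.7,0,0,-0.2,5.7,0,0,0,4.7,0,0,0,0,-10.6,0,0,0,-10.6])

```text
time: 6.0
position: [0.498, 0.0315, 0.2418]
tcp_rot: [[0.021, -0.998, -0.055], [-0.012, -0.056, 0.998], [-1.0, -0.021, -0.013]]
wrist_force: [-0.4, 0.4, 0.1]
opening: 0.009
```

Request:
drive_tool(moves=[0,0,0,-10.6,0,0,0,-10.6,0,0,0,-10.6,0,0,0,-10.6,0,0,0,-10.6,0,0,0,-5,0,0,0,0])

```text
time: 6.88
position: [0.4927, 0.0391, 0.2408]
tcp_rot: [[0.017, -0.469, -0.883], [-0.009, -0.883, 0.469], [-1.0, 0.0, -0.019]]
wrist_force: [-0.4, 0.1, -0.8]
opening: 0.003
```

```bash
python3 -c "
from h import *
path([78],.001,.012)"
```

```text
now [-18.54  -0.51  24.08] yaw -80.7 F [-0.4  0.1 -0.8]
78 target [-17.53  -2.44  13.18] row [10.9   1.74 -1.31  4.54]
```

Request:
drive_tool(moves=[0,1.8,-1.3,4.5,5,0,0,0,1,0,0,0])

```text
time: 7.25
position: [0.4972, 0.0178, 0.1813]
tcp_rot: [[0.02, -0.543, -0.84], [-0.009, -0.84, 0.542], [-1.0, -0.003, -0.021]]
wrist_force: [-1.3, -0.0, -0.1]
opening: 0.012
```

```bash
python3 -c "
from h import *
path([78],.001,.012);cv2.imwrite('pics/t3.png',cv2.resize(capture('top')[150:260,160:320],None,fx=5,fy=5))"
```

```text
now [-17.43  -2.39  18.13] yaw -75.8 F [-1.3 -0.  -0.1]
78 target [-17.53  -2.44  13.18] row [ 4.95  0.07  0.08 -0.37]
```

View pics/t3.png

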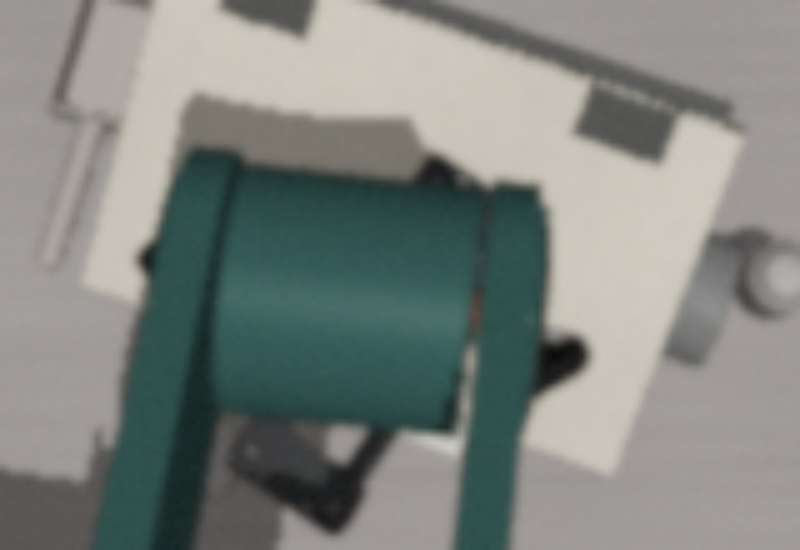

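The arm hides the knob from above, so I go on by the numbers and the wrist force.

Request:
drive_tool(moves=[2.4,0.1,0,0,1.5,0,0.1,0,0.8,0,0,0,0,0,0,0])

```text
time: 7.8
position: [0.5015, 0.0177, 0.1375]
tcp_rot: [[0.028, -0.543, -0.839], [-0.01, -0.84, 0.543], [-1.0, -0.007, -0.029]]
wrist_force: [-0.2, -0.3, 0.4]
opening: 0.004
```

```bash
python3 -c "
from h import *
path([78,68,58,48,38],.001)"
```

```text
now [-17.02  -2.26  13.75] yaw -75.8 F [-0.2 -0.3  0.4]
78 target [-17.24  -1.27  13.18] row [ 0.56 -0.9   0.46 -0.4 ]
68 target [-17.51  -0.92  13.08] row [ 0.1  -0.27  0.35 11.22]
58 target [-17.72  -0.52  12.98] row [ 0.1  -0.28  0.35 10.8 ]
48 target [-17.84  -0.09  12.9 ] row [ 0.08 -0.28  0.35 10.3 ]
38 target [-17.88   0.36  12.83] row [ 0.06 -0.28  0.35  9.8 ]
```

Request:
drive_tool(moves=[0.4,-0.9,0.5,0,0.1,-0.3,0.35,10.6,0.1,-0.3,0.35,10.6,0.1,-0.3,0.35,10.3])

```text
time: 8.3
position: [0.4994, 0.0367, 0.1326]
tcp_rot: [[0.025, -0.907, -0.42], [-0.022, -0.42, 0.907], [-0.999, -0.014, -0.031]]
wrist_force: [-4.9, -5.3, 4.2]
opening: 0.004
```

```bash
python3 -c "
from h import *
path([48,38,28,18,8],.001)"
```

```text
now [-17.83  -0.53  13.26] yaw -43.5 F [-4.9 -5.3  4.2]
48 target [-17.84  -0.09  12.9 ] row [ 0.36 -0.3   0.33 -0.36]
38 target [-17.88   0.36  12.83] row [ 0.06 -0.28  0.35  9.8 ]
28 target [-17.83   0.8   12.79] row [ 0.04 -0.28  0.34  9.36]
18 target [-17.72   1.22  12.78] row [ 0.02 -0.28  0.33  9.01]
8 target [-17.53   1.61  12.79] row [-0.01 -0.29  0.33  8.78]
```

Request:
drive_tool(moves=[0.1,-0.4,0.4,0,0.1,-0.4,0.4,9.5,0.1,-0.35,0.4,9.5,0.1,-0.35,0.4,9.5])

```text
time: 8.8
position: [0.4991, 0.0536, 0.128]
tcp_rot: [[0.008, -0.997, 0.079], [-0.031, 0.078, 0.996], [-0.999, -0.01, -0.031]]
wrist_force: [-5.1, -2.0, 3.8]
opening: 0.004
```

```bash
python3 -c "
from h import *
path([18,8,0,-6],.001)"
```

```text
now [-18.4    1.07  12.8 ] yaw -14.2 F [-5.1 -2.   3.8]
18 target [-17.72   1.22  12.78] row [ 0.02 -0.7  -0.02 -1.53]
8 target [-17.53   1.61  12.79] row [-0.01 -0.29  0.33  8.78]
0 target [-17.33   1.9   12.81] row [-0.02 -0.23  0.26  6.94]
-6 target [-17.16   2.1   12.98] row [-0.17 -0.17  0.2   5.2 ]
```

Request:
drive_tool(moves=[0,-0.6,0,0,0,-0.6,0.2,5,0,-0.5,0.2,5,0,-0.4,0.2,4])

```text
time: 9.3
position: [0.5053, 0.0601, 0.1271]
tcp_rot: [[-0.02, -0.945, 0.325], [-0.031, 0.326, 0.945], [-0.999, 0.009, -0.036]]
wrist_force: [-6.6, -1.3, 4.9]
opening: 0.008
```

```bash
python3 -c "
from h import *
path([0,-6],.001)"
```

```text
now [-18.03   1.88  12.71] yaw 0.3 F [-6.6 -1.3  4.9]
0 target [-17.33   1.9   12.81] row [-0.11 -0.7   0.02 -0.29]
-6 target [-17.16   2.1   12.98] row [-0.17 -0.17  0.2   5.2 ]
```

Request:
drive_tool(moves=[0,-0.5,0,0,0,-0.5,0,0,0,-0.5,0,0])

```text
time: 9.68
position: [0.5057, 0.0603, 0.1268]
tcp_rot: [[-0.045, -0.944, 0.326], [-0.025, 0.327, 0.945], [-0.999, 0.034, -0.039]]
wrist_force: [-13.8, 3.9, 12.2]
opening: 0.006
```

```bash
python3 -c "
from h import *
path([0],.001)"
```

```text
now [-17.99   1.91  12.68] yaw 0.3 F [-13.8   3.9  12.2]
0 target [-17.33   1.9   12.81] row [-0.13 -0.66 -0.01 -0.34]
```

Request:
drive_tool(moves=[-0.3,-0.6,0,0,0,-0.8,0,0,0,-0.8,0,0])

```text
time: 10.05
position: [0.5046, 0.0606, 0.1269]
tcp_rot: [[-0.086, -0.941, 0.326], [-0.016, 0.328, 0.944], [-0.996, 0.076, -0.043]]
wrist_force: [-19.6, 8.3, 20.9]
opening: 0.007
```

```bash
python3 -c "
from h import *
path([0],.001)"
```

```text
now [-18.11   1.91  12.69] yaw 0.3 F [-19.6   8.3  20.9]
0 target [-17.33   1.9   12.81] row [-0.12 -0.78 -0.   -0.35]
```

The reaction (outwards and up, with the tool tilting) looks more like the fingertip rubbing the cover plate than like the end stop. I'll back off, raise a few mm and push again.

Request:
drive_tool(moves=[0,0.8,0,0,-0.9,0,0,0,0,0,0,0])

```text
time: 10.42
position: [0.4982, 0.0651, 0.138]
tcp_rot: [[-0.084, -0.942, 0.325], [-0.016, 0.328, 0.945], [-0.996, 0.074, -0.043]]
wrist_force: [0.3, 0.2, 0.3]
opening: 0.008
```

```bash
python3 -c "
from h import *
path([0],.001)"
```

```text
now [-18.86   2.13  13.8 ] yaw 0.3 F [0.3 0.2 0.3]
0 target [-17.33   1.9   12.81] row [ 0.99 -1.53 -0.22 -0.29]
```

Request:
drive_tool(moves=[0,-0.6,0,0,0,-0.5,0,0,0,-0.5,0,0,0,-0.4,0,0])

```text
time: 10.92
position: [0.5048, 0.063, 0.1364]
tcp_rot: [[-0.11, -0.939, 0.327], [-0.007, 0.33, 0.944], [-0.994, 0.101, -0.043]]
wrist_force: [-10.9, 5.4, 10.2]
opening: 0.006
```

```bash
python3 -c "
from h import *
path([0],.001)"
```

```text
now [-18.16   2.14  13.64] yaw 0.4 F [-10.9   5.4  10.2]
0 target [-17.33   1.9   12.81] row [ 0.83 -0.83 -0.23 -0.4 ]
```

Request:
drive_tool(moves=[0,1.0,0,0,-6,0,0,0,-6,0,0,0,0,0,-6,0,0,0,-6,0,0,0,-6,0,0,0,-6,0])

```text
time: 11.8
position: [0.434, -0.1648, 0.2714]
tcp_rot: [[-0.102, -0.942, 0.321], [-0.012, 0.324, 0.946], [-0.995, 0.093, -0.045]]
wrist_force: [1.5, -0.3, -0.7]
opening: 0.002
```

Request:
drive_tool(moves=[0,0,-6,0,0,0,-6,0,0,0,0,0])

```text
time: 12.18
position: [0.3937, -0.2874, 0.2777]
tcp_rot: [[-0.099, -0.94, 0.327], [-0.017, 0.33, 0.944], [-0.995, 0.087, -0.048]]
wrist_force: [0.5, 0.5, 0.3]
opening: 0.004
```

```bash
cat > look.py <<'E'
from h import *
import sys
where()
R=np.c_[np.r_[ex*c3,.5],np.r_[ey,0],np.r_[-ex*.5,c3]];n=R[:,2]
for c in("scene","top"):
    im=capture(c);cv2.imwrite(f"pics/{c}{sys.argv[1]}.png",im)
    cv2.imwrite(f"pics/{c}{sys.argv[1]}c.png",cv2.resize(im[150:270,150:330],None,fx=4.4,fy=4.4,interpolation=cv2.INTER_CUBIC))
    for k in knobs(im,(170,180,290,240),60):
        q=[]
        if not 50<k[3]<150:continue
        p=plane(c,k[0],.172)
        for s in(-8,8):
            o,r=ray(c,*(k[0]+s*k[1]));q.append(o+r*(((p-o)@n)/(r@n)))
        w=R.T@(q[1]-q[0]);print(c,k[0].round(1),k[3],"x'y'",(100*np.r_[(p[:2]-H)@ex,(p[:2]-H)@ey]).round(2),"short",np.degrees(np.arctan2(w[0],-w[1])).round(1))
E
python3 look.py 4
```

```text
t 12.18 crusher x' y' z (cm, from hinge) [-17.45 -34.61  27.77] F [0.5 0.5 0.3] open 0.0
scene [197.  199.8] 93 x'y' [-15.72  10.36] short 49.5
scene [233.4 209.9] 125 x'y' [-15.66   0.03] short 1.3
scene [270.5 220.4] 119 x'y' [-15.64 -10.36] short 55.9
top [196.  197.4] 73 x'y' [-15.49  10.38] short 52.3
top [232.1 210.3] 105 x'y' [-15.47   0.04] short 2.3
top [269.  223.5] 118 x'y' [-15.47 -10.46] short 58.6
```

View pics/scene4c.png

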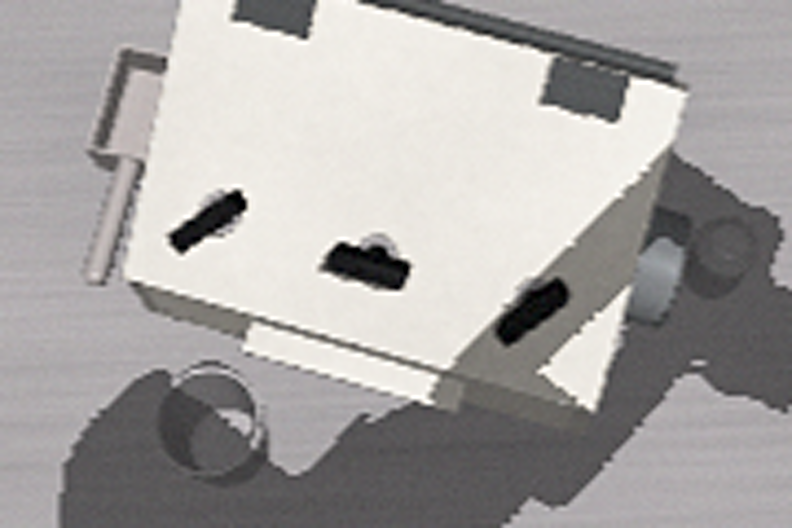

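The middle knob is at its stop: its bar is parallel to the free edge within 1–2°, and it did not move under about 20 N. The left and right knobs are unturned, at roughly 50° and 57° short. I'll refine the helper for the tool's slight lean, then do the right knob.

```bash
cat >> h.py <<'E'
GX=-.1540
from scipy.spatial.transform import Rotation as Ro
def path(phis,ky,back=0,clear=.012,up=0):
    s=read_state();R=np.array(s["tcp_rot"]);p=np.array(s["position"]);d=p[:2]-H
    z=R[:2,2];yaw=-np.degrees(np.arctan2(-(z@ex),z@ey))
    print("t",round(s["time"],2),"now",(100*np.r_[d@ex,d@ey,p[2]]).round(2),"yaw",yaw.round(1),"F",np.round(s["wrist_force"],1))
    for ph in phis:
        x,y,zz,w=finger(ph,clear=clear);b=np.radians(-w);t=np.array([x,y+ky,zz+up])-back*np.r_[np.cos(b),np.sin(b),0]
        P=np.r_[H+t[0]*ex+t[1]*ey,t[2]]
        print(ph,"target",(100*t).round(2),"row",np.round(np.r_[100*R.T@(P-p),w-yaw],2))
        R=R@Ro.from_euler("x",w-yaw,degrees=True).as_matrix();p,yaw=P,w
E
python3 -c "
from h import *
path([65],-.104,.012,up=.10)"
```

```text
t 12.28 now [-17.5  -34.23  27.73] yaw 0.2 F [-0.7  0.2  0.1]
65 target [-18.5  -12.36  23.65] row [  3.16   0.8   22.03 -61.9 ]
```

Request:
drive_tool(moves=[0,0,5.5,0,0,0,5.5,0,0,0,5.5,0,0,0,5.5,0,0,0,0,-10.4,0,0,0,-10.4,0,0,0,-10.4,0,0,0,-10.4])

```text
time: 13.28
position: [0.4684, -0.0543, 0.2659]
tcp_rot: [[-0.097, -0.908, -0.407], [-0.013, -0.407, 0.913], [-0.995, 0.094, 0.028]]
wrist_force: [-0.1, 0.1, -0.3]
opening: 0.005
```

Request:
drive_tool(moves=[0,0,0,-10.4,0,0,0,-10.4,0,0,0,0])

```text
time: 13.65
position: [0.4677, -0.0482, 0.2655]
tcp_rot: [[-0.098, -0.696, -0.712], [-0.012, -0.714, 0.7], [-0.995, 0.077, 0.062]]
wrist_force: [1.2, 0.7, -0.2]
opening: 0.005
```

```bash
python3 -c "
from h import *
path([65],-.104,.012,up=.05);path([65],-.104,.012,up=.0)"
```

```text
t 13.65 now [-18.11  -9.59  26.55] yaw -64.2 F [ 1.2  0.7 -0.2]
65 target [-18.5  -12.36  18.65] row [ 8.02  2.06 -1.35  2.47]
t 13.65 now [-18.11  -9.59  26.55] yaw -64.2 F [ 1.2  0.7 -0.2]
65 target [-18.5  -12.36  13.65] row [12.99  1.67 -1.66  2.47]
```

Request:
drive_tool(moves=[1,2.1,-1.3,2.5,4,0,0,0,3,0,0,0])

```text
time: 14.02
position: [0.457, -0.071, 0.1872]
tcp_rot: [[-0.091, -0.733, -0.674], [-0.013, -0.676, 0.737], [-0.996, 0.076, 0.052]]
wrist_force: [0.8, 1.0, 0.7]
opening: 0.006
```

```bash
python3 -c "
from h import *
path([65],-.104,.012,up=.0)"
```

```text
t 14.03 now [-18.4  -12.08  18.72] yaw -61.2 F [0.8 1.  0.7]
65 target [-18.5  -12.36  13.65] row [ 5.07 -0.09 -0.31 -0.55]
```

Request:
drive_tool(moves=[2.5,0.1,-0.2,0,2,0,-0.1,0,0.6,0,0,0,0,0,0,0])

```text
time: 14.52
position: [0.4519, -0.0707, 0.1333]
tcp_rot: [[-0.094, -0.74, -0.666], [-0.012, -0.669, 0.744], [-0.995, 0.078, 0.054]]
wrist_force: [0.5, 0.4, 1.0]
opening: 0.007
```

```bash
python3 -c "
from h import *
path([65,55,45,35,25,15,5,0],-.104)"
```

```text
t 14.53 now [-18.89 -12.23  13.33] yaw -60.6 F [0.5 0.4 1. ]
65 target [-17.93 -11.31  13.65] row [-0.44 -1.24 -0.37 -1.13]
55 target [-18.11 -10.89  13.55] row [ 0.09 -0.29  0.35 10.66]
45 target [-18.21 -10.45  13.48] row [ 0.07 -0.29  0.35 10.15]
35 target [-18.22 -10.01  13.42] row [ 0.04 -0.29  0.34  9.66]
25 target [-18.16  -9.57  13.39] row [ 0.01 -0.28  0.34  9.24]
15 target [-18.02  -9.16  13.38] row [-0.02 -0.28  0.33  8.93]
5 target [-17.81  -8.78  13.39] row [-0.05 -0.29  0.32  8.73]
0 target [-17.68  -8.6   13.41] row [-0.03 -0.14  0.17  4.33]
```

Request:
drive_tool(moves=[-0.3,-1.2,-0.3,0,0,-0.4,0.4,9,0,-0.4,0.4,10,0,-0.4,0.4,10])

```text
time: 15.02
position: [0.4604, -0.0537, 0.1364]
tcp_rot: [[-0.11, -0.971, -0.211], [-0.025, -0.21, 0.977], [-0.994, 0.113, -0.002]]
wrist_force: [-7.3, -5.8, 4.3]
opening: 0.004
```

```bash
python3 -c "
from h import *
path([35,25,15,5,0],-.104)"
```

```text
t 15.03 now [-18.63 -10.34  13.64] yaw -30.9 F [-7.3 -5.8  4.3]
35 target [-18.22 -10.01  13.42] row [ 0.16 -0.54  0.08 -0.34]
25 target [-18.16  -9.57  13.39] row [-0.   -0.28  0.34  9.24]
15 target [-18.02  -9.16  13.38] row [-0.03 -0.28  0.33  8.93]
5 target [-17.81  -8.78  13.39] row [-0.06 -0.28  0.32  8.73]
0 target [-17.68  -8.6   13.41] row [-0.04 -0.14  0.17  4.33]
```

Request:
drive_tool(moves=[0,-0.5,0.2,0,0,-0.5,0.4,8,0,-0.5,0.4,8,0,-0.5,0.3,8,0,-0.4,0.3,7])

```text
time: 15.65
position: [0.4675, -0.0396, 0.1363]
tcp_rot: [[-0.144, -0.931, 0.335], [-0.036, 0.343, 0.939], [-0.989, 0.123, -0.083]]
wrist_force: [-9.4, -1.9, 7.1]
opening: 0.004
```

```bash
python3 -c "
from h import *
path([5,0],-.104)"
```

```text
t 15.65 now [-18.4   -8.78  13.63] yaw 0.9 F [-9.4 -1.9  7.1]
5 target [-17.81  -8.78  13.39] row [ 0.16 -0.62  0.03 -5.26]
0 target [-17.68  -8.6   13.41] row [-0.05 -0.14  0.17  4.33]
```

Request:
drive_tool(moves=[0,-0.6,0,0,0,-0.6,0,0,0,-0.6,0,0])

```text
time: 16.02
position: [0.4681, -0.0392, 0.1368]
tcp_rot: [[-0.177, -0.925, 0.337], [-0.027, 0.347, 0.938], [-0.984, 0.157, -0.087]]
wrist_force: [-16.6, 4.0, 15.6]
opening: 0.005
```

Request:
drive_tool(moves=[0,-0.6,0,0,0,-0.7,0,0])

```text
time: 16.27
position: [0.4674, -0.039, 0.1372]
tcp_rot: [[-0.202, -0.92, 0.337], [-0.021, 0.348, 0.937], [-0.979, 0.182, -0.09]]
wrist_force: [-19.0, 5.8, 18.2]
opening: 0.008
```

```bash
python3 -c "
from h import *
path([0],-.104)"
```

```text
t 16.27 now [-18.43  -8.72  13.72] yaw 1.1 F [-19.    5.8  18.2]
0 target [-17.68  -8.6   13.41] row [ 0.15 -0.79  0.16 -1.05]
```

Request:
drive_tool(moves=[0,1.5,0,0,-6,1,0,0,-5,1,0,0,0,0,5.5,0,0,0,5.5,0,0,0,5.5,0,0,0,0,0])

```text
time: 17.15
position: [0.5208, 0.1385, 0.2475]
tcp_rot: [[-0.184, -0.921, 0.343], [-0.02, 0.352, 0.936], [-0.983, 0.165, -0.083]]
wrist_force: [-0.2, -0.4, -0.5]
opening: 0.004
```

```bash
python3 -c "
from h import *
path([60],.1037,.012,up=.10,clear=.014)"
```

```text
t 17.15 now [-19.07   9.8   24.75] yaw 1.4 F [-0.2 -0.4 -0.5]
60 target [-18.7    8.67  23.8 ] row [  0.96  -0.56  -1.04 -57.72]
```

Request:
drive_tool(moves=[0,0,-1,0,0,0,0,-10.4,0,0,0,-10.4,0,0,0,-10.4,0,0,0,-10.4,0,0,0,-10.4,0,0,0,-5.5,0,0,0,0])

```text
time: 18.15
position: [0.5138, 0.1154, 0.2529]
tcp_rot: [[-0.18, -0.773, -0.609], [-0.023, -0.615, 0.788], [-0.983, 0.156, 0.093]]
wrist_force: [-0.0, 0.2, -0.5]
opening: 0.002
```

```bash
python3 -c "
from h import *
path([60],.1037,.012,up=.06,clear=.014);path([60],.1037,.012,clear=.014)"
```

```text
t 18.15 now [-18.99   7.39  25.29] yaw -56.4 F [-0.   0.2 -0.5]
60 target [-18.7    8.67  19.8 ] row [ 5.26 -2.07 -0.05  0.08]
t 18.15 now [-18.99   7.39  25.29] yaw -56.4 F [-0.   0.2 -0.5]
60 target [-18.7    8.67  13.8 ] row [11.16 -3.01 -0.61  0.08]
```

Request:
drive_tool(moves=[2.6,-0.8,0,0,2.6,-0.8,0,0,2.6,-0.4,-0.2,0,1.6,-0.3,-0.2,0])

```text
time: 18.65
position: [0.5183, 0.1198, 0.1574]
tcp_rot: [[-0.174, -0.783, -0.598], [-0.023, -0.604, 0.797], [-0.985, 0.152, 0.087]]
wrist_force: [-0.8, -0.8, 0.2]
opening: -0.0
```

```bash
python3 -c "
from h import *
path([60],.1037,.012,clear=.014)"
```

```text
t 18.65 now [-18.7    7.95  15.74] yaw -55.6 F [-0.8 -0.8  0.2]
60 target [-18.7    8.67  13.8 ] row [ 1.85 -0.88  0.23 -0.73]
```

Request:
drive_tool(moves=[1.2,-0.4,0.1,0,0.7,-0.4,0.1,0,0,0,0,0])

```text
time: 19.02
position: [0.5203, 0.1252, 0.1367]
tcp_rot: [[-0.174, -0.784, -0.595], [-0.023, -0.601, 0.799], [-0.984, 0.152, 0.087]]
wrist_force: [0.3, -0.7, 0.1]
opening: 0.006
```

```bash
python3 -c "
from h import *
path([58,50,40,30,20,10,0],.1037,clear=.014)"
```

```text
t 19.02 now [-18.69   8.53  13.67] yaw -55.4 F [ 0.3 -0.7  0.1]
58 target [-18.07   9.75  13.78] row [-0.3  -1.33  0.19  1.21]
50 target [-18.17  10.1   13.71] row [ 0.06 -0.23  0.28  8.28]
40 target [-18.23  10.54  13.64] row [ 0.04 -0.29  0.34  9.9 ]
30 target [-18.2   10.98  13.6 ] row [ 0.01 -0.29  0.34  9.44]
20 target [-18.1   11.41  13.58] row [-0.03 -0.28  0.33  9.07]
10 target [-17.92  11.81  13.58] row [-0.06 -0.28  0.32  8.81]
0 target [-17.68  12.17  13.61] row [-0.09 -0.28  0.32  8.68]
```

Request:
drive_tool(moves=[-0.3,-1.2,0.1,0,0,-0.4,0.3,8,0,-0.4,0.4,9,0,-0.5,0.4,9,0,-0.5,0.4,8])

```text
time: 19.65
position: [0.5263, 0.1442, 0.1377]
tcp_rot: [[-0.205, -0.978, -0.04], [-0.045, -0.032, 0.998], [-0.978, 0.206, -0.037]]
wrist_force: [-11.4, -5.5, 9.9]
opening: 0.005
```

```bash
python3 -c "
from h import *
path([20,10,0],.1037,clear=.014)"
```

```text
t 19.65 now [-18.73  10.52  13.77] yaw -21.0 F [-11.4  -5.5   9.9]
20 target [-18.1   11.41  13.58] row [-0.02 -0.92  0.61  3.52]
10 target [-17.92  11.81  13.58] row [-0.08 -0.28  0.33  8.81]
0 target [-17.68  12.17  13.61] row [-0.11 -0.28  0.32  8.68]
```

Request:
drive_tool(moves=[0,-0.2,0.8,0,0,-0.4,0.6,6,0,-0.5,0.4,6,0,-0.5,0.3,6,0,-0.5,0.2,3])

```text
time: 20.27
position: [0.5332, 0.1624, 0.1365]
tcp_rot: [[-0.235, -0.918, 0.321], [-0.055, 0.342, 0.938], [-0.97, 0.203, -0.131]]
wrist_force: [-13.4, 0.0, 13.1]
opening: 0.008
```

```bash
python3 -c "
from h import *
path([0],.1037,clear=.014)"
```

```text
t 20.27 now [-18.66  12.47  13.65] yaw 0.2 F [-13.4   0.   13.1]
0 target [-17.68  12.17  13.61] row [-0.13 -0.98 -0.29 -0.16]
```

Request:
drive_tool(moves=[0,-0.6,0,0,0,-0.6,0,0,0,-0.6,0,0])

```text
time: 20.65
position: [0.5333, 0.1625, 0.1378]
tcp_rot: [[-0.267, -0.91, 0.318], [-0.048, 0.342, 0.938], [-0.962, 0.235, -0.135]]
wrist_force: [-15.5, 5.2, 13.3]
opening: 0.004
```

Request:
drive_tool(moves=[0,1.5,0,0,-5,2,0,0,-5,2,0,0,-3,0,0,0,0,0,5.5,0,0,0,5.5,0,0,0,5.5,0,0,0,5.5,0])

```text
time: 21.65
position: [0.5931, 0.403, 0.2597]
tcp_rot: [[-0.249, -0.913, 0.324], [-0.043, 0.344, 0.938], [-0.967, 0.22, -0.125]]
wrist_force: [0.1, 0.4, 0.8]
opening: 0.005
```

```bash
python3 look.py 5
```

```text
t 21.65 crusher x' y' z (cm, from hinge) [-20.7   37.18  25.97] F [0.1 0.4 0.8] open 0.01
scene [197.  199.7] 125 x'y' [-15.68  10.38] short 6.3
scene [233.3 209.9] 130 x'y' [-15.66   0.04] short 1.4
scene [270.4 220.3] 129 x'y' [-15.63 -10.34] short 0.4
top [196.1 197.3] 106 x'y' [-15.45  10.37] short 6.4
top [232.2 210.2] 109 x'y' [-15.45   0.03] short 2.1
top [268.7 223.4] 106 x'y' [-15.47 -10.37] short -0.9
```

View pics/scene5c.png

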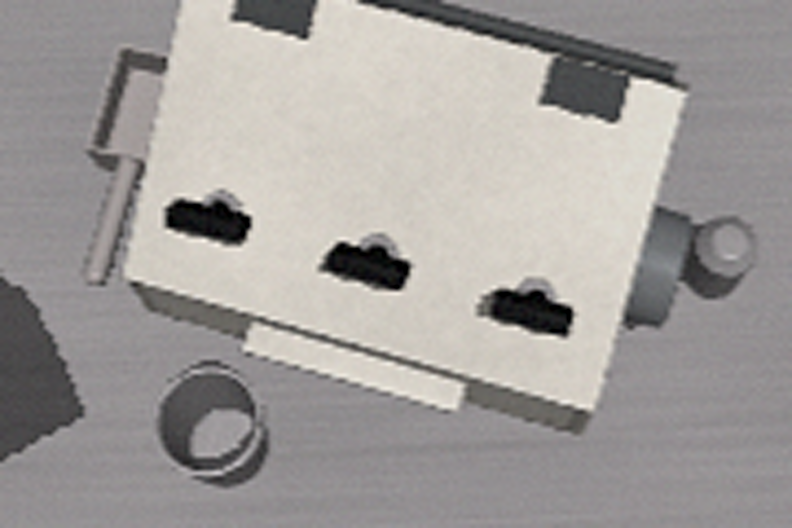

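The right bar is parallel to the edge. The left one still looks about 4–6° short, so I'll finish it by pushing its right end from the uphill side, which also takes the lean off the tool.

```bash
cat >> h.py <<'E'
def to(x,y,z,w=0):
    s=read_state();R=np.array(s["tcp_rot"]);p=np.array(s["position"]);d=p[:2]-H;zz=R[:2,2]
    yaw=-np.degrees(np.arctan2(-(zz@ex),zz@ey));P=np.r_[H+x*ex+y*ey,z]
    print("t",round(s["time"],2),"now",(100*np.r_[d@ex,d@ey,p[2]]).round(2),"yaw",yaw.round(1),"F",np.round(s["wrist_force"],1),"row",np.round(np.r_[100*R.T@(P-p),w-yaw],2))
E
python3 -c "
from h import *
to(-.127,.084,.24)"
```

```text
t 21.75 now [-20.87  37.48  25.71] yaw 0.1 F [-0.5 -0.7 -0.7] row [  3.34  -9.18 -28.63  -0.07]
```

Request:
drive_tool(moves=[0,-1.5,-5.7,0,0,-1.5,-5.7,0,0,-1.5,-5.7,0,0,-1.6,-5.7,0,0.5,-1.6,-5.6,0,1,-1.5,0,0,0,0,0,0])

```text
time: 22.62
position: [0.5833, 0.1014, 0.2603]
tcp_rot: [[-0.24, -0.918, 0.317], [-0.044, 0.336, 0.941], [-0.97, 0.212, -0.121]]
wrist_force: [-0.2, -0.4, 0.4]
opening: 0.003
```

```bash
python3 -c "
from h import *
to(-.127,.084,.20);to(-.127,.084,.163)"
```

```text
t 22.62 now [-11.96   8.29  26.03] yaw -0.1 F [-0.2 -0.4  0.4] row [ 6.   -0.55  0.84  0.1 ]
t 22.62 now [-11.96   8.29  26.03] yaw -0.1 F [-0.2 -0.4  0.4] row [ 9.58 -1.34  1.29  0.1 ]
```

Request:
drive_tool(moves=[3,-0.6,0.4,0,3,-0.5,0.4,0,2,-0.2,0.3,0,1.3,0,0.1,0,0,0,0,0])

```text
time: 23.25
position: [0.5779, 0.1114, 0.1655]
tcp_rot: [[-0.235, -0.921, 0.311], [-0.044, 0.33, 0.943], [-0.971, 0.208, -0.118]]
wrist_force: [0.7, -0.6, 0.5]
opening: 0.007
```

```bash
python3 -c "
from h import *
to(-.127,.084,.163);to(-.140,.084,.163)"
```

```text
t 23.25 now [-12.79   9.07  16.55] yaw -0.4 F [ 0.7 -0.6  0.5] row [ 0.3  -0.15 -0.64  0.44]
t 23.25 now [-12.79   9.07  16.55] yaw -0.4 F [ 0.7 -0.6  0.5] row [ 0.57  1.12 -0.63  0.44]
```

Request:
drive_tool(moves=[0.2,0.2,-0.7,0,0.2,0.6,0,0,0.1,0.5,0,0,0.1,0.5,0,0,0.1,0.5,0,0])

```text
time: 23.88
position: [0.5638, 0.1098, 0.1687]
tcp_rot: [[-0.209, -0.926, 0.314], [-0.047, 0.33, 0.943], [-0.977, 0.182, -0.113]]
wrist_force: [8.9, -3.3, -0.6]
opening: 0.007
```

```bash
python3 -c "
from h import *
to(-.140,.084,.163)"
```

```text
t 23.88 now [-14.08   8.46  16.87] yaw -0.3 F [ 8.9 -3.3 -0.6] row [ 0.55 -0.18  0.    0.29]
```

Contact is made and the lean is shrinking. I'll keep pushing.

Request:
drive_tool(moves=[0.2,0.6,0,0,0.2,0.6,0,0,0.2,0.6,0,0,0.2,0.6,0,0])

```text
time: 24.38
position: [0.5627, 0.1111, 0.1714]
tcp_rot: [[-0.159, -0.934, 0.319], [-0.056, 0.331, 0.942], [-0.986, 0.132, -0.105]]
wrist_force: [10.7, -4.9, -0.3]
opening: 0.002
```

```bash
python3 -c "
from h import *
to(-.140,.084,.163)"
```

```text
t 24.38 now [-14.23   8.55  17.14] yaw 0.0 F [10.7 -4.9 -0.3] row [ 0.81 -0.34 -0.06 -0.03]
```

Request:
drive_tool(moves=[0.3,0.9,0,0,0.3,0.9,0,0,0.3,0.9,0,0])

```text
time: 24.75
position: [0.562, 0.1116, 0.1731]
tcp_rot: [[-0.104, -0.941, 0.324], [-0.068, 0.331, 0.941], [-0.992, 0.075, -0.099]]
wrist_force: [15.3, -9.7, -1.9]
opening: 0.007
```

Request:
drive_tool(moves=[-0.3,-1.2,0,0,-6,0,0,0,-4,0,0,0,0,0,5.8,0,0,0,5.8,0,0,0,5.8,0,0,0,5.8,0,0,0,5.8,0])

```text
time: 25.75
position: [0.6821, 0.3902, 0.2551]
tcp_rot: [[-0.101, -0.938, 0.332], [-0.065, 0.339, 0.938], [-0.993, 0.073, -0.096]]
wrist_force: [1.1, 0.8, -0.1]
opening: 0.003
```

```bash
python3 look.py 6; python3 - <<'E'
from h import *
# bars against the free edge, each direction cast onto the cover's plane (front edge: lower border of the white plate)
for k in "456":
  im=cv2.imread(f"pics/scene{k}.png");o=[]
  for kk in knobs(im,(170,180,290,240),45):
    if 40<kk[3]<150:o.append((kk[0].round(0).tolist(),np.degrees(np.arctan2(kk[1][1],kk[1][0])).round(1)))
  print(k,o)
E
```

```text
t 25.75 crusher x' y' z (cm, from hinge) [-11.86  38.82  25.51] F [ 1.1  0.8 -0.1] open 0.0
scene [196.9 199.6] 128 x'y' [-15.68  10.42] short 2.6
scene [233.3 210. ] 127 x'y' [-15.67   0.04] short 0.5
scene [270.4 220.3] 129 x'y' [-15.63 -10.34] short 0.4
top [195.9 197.4] 103 x'y' [-15.48  10.42] short 4.2
top [232.  210.3] 106 x'y' [-15.48   0.07] short 2.3
top [268.7 223.5] 105 x'y' [-15.5  -10.38] short -0.2
4 [([197.0, 200.0], np.float32(-33.6)), ([233.0, 210.0], np.float32(15.0)), ([271.0, 220.0], np.float32(-38.4))]
5 [([197.0, 200.0], np.float32(10.6)), ([233.0, 210.0], np.float32(14.1)), ([271.0, 220.0], np.float32(15.2))]
6 [([197.0, 200.0], np.float32(13.1)), ([233.0, 210.0], np.float32(13.9)), ([271.0, 220.0], np.float32(15.7))]
```

View pics/top6c.png

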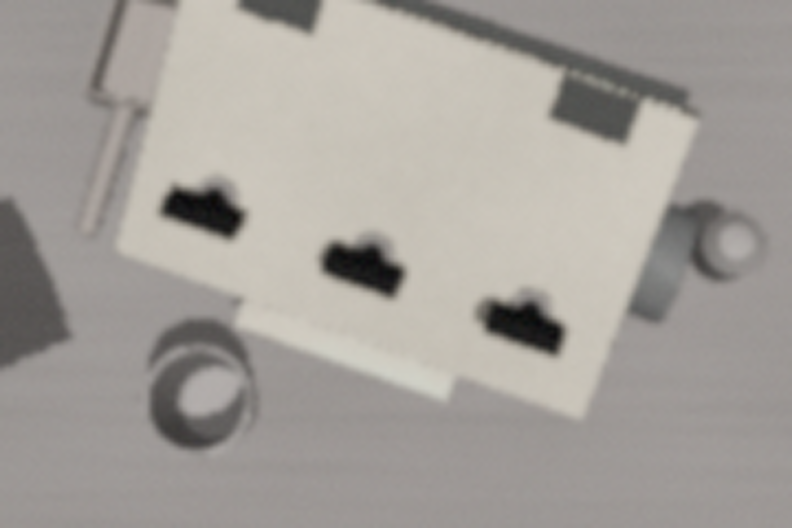

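The left bar turned the last few degrees. After that the finger only slid along its face, at about 18 N. The forces from my front pushes were partly downward and so weak about the knob axis, so I'll give the middle and right bars the same firm confirming push from the uphill side.

```bash
python3 -c "
from h import *
to(-.127,-.019,.24)"
```

```text
t 25.85 now [-12.06  39.18  25.19] yaw 0.5 F [ 0.3  0.1 -0.2] row [  5.08  -0.11 -40.78  -0.5 ]
```

Request:
drive_tool(moves=[0.4,0,-5.8,0,0.4,0,-5.8,0,0.4,0,-5.8,0,0.4,0,-5.8,0,0.4,0,-5.8,0,0.4,0,-5.8,0,0.4,0,-5.8,0,1,0,0,0])

```text
time: 26.85
position: [0.5358, -0.0032, 0.2532]
tcp_rot: [[-0.106, -0.939, 0.326], [-0.066, 0.334, 0.94], [-0.992, 0.078, -0.098]]
wrist_force: [1.2, 0.8, -0.1]
opening: 0.006
```

```bash
python3 -c "
from h import *
to(-.127,-.019,.20);to(-.127,-.019,.165)"
```

```text
t 26.85 now [-13.11  -3.14  25.32] yaw 0.4 F [ 1.2  0.8 -0.1] row [ 5.13 -0.8   1.76 -0.42]
t 26.85 now [-13.11  -3.14  25.32] yaw 0.4 F [ 1.2  0.8 -0.1] row [ 8.6  -1.08  2.1  -0.42]
```

Request:
drive_tool(moves=[1,-0.8,1.4,0,3,-0.3,0.3,0,3,-0.2,0.2,0,1.5,0,0.2,0,0,0,0,0])

```text
time: 27.48
position: [0.5488, 0.0141, 0.161]
tcp_rot: [[-0.106, -0.94, 0.323], [-0.063, 0.33, 0.942], [-0.992, 0.079, -0.094]]
wrist_force: [0.3, -0.2, 1.2]
opening: 0.006
```

```bash
python3 -c "
from h import *
to(-.135,-.019,.164)"
```

```text
t 27.48 now [-12.42  -1.08  16.1 ] yaw 0.2 F [ 0.3 -0.2  1.2] row [-0.14  1.09 -0.85 -0.23]
```

Request:
drive_tool(moves=[-0.2,0.3,-0.8,0,0.1,0.6,0,0,0.1,0.5,0,0,0.1,0.5,0,0,0.1,0.5,0,0])

```text
time: 28.1
position: [0.5333, 0.0125, 0.1669]
tcp_rot: [[-0.082, -0.943, 0.324], [-0.067, 0.329, 0.942], [-0.994, 0.055, -0.09]]
wrist_force: [9.2, -5.2, -1.8]
opening: 0.005
```

```bash
python3 -c "
from h import *
to(-.135,-.019,.164)"
```

```text
t 28.1 now [-13.84  -1.73  16.69] yaw 0.3 F [ 9.2 -5.2 -1.8] row [ 0.28 -0.36 -0.14 -0.26]
```

Request:
drive_tool(moves=[0.3,0.8,0,0,0.3,0.8,0,0,0.3,0.9,0,0,0.3,0.9,0,0])

```text
time: 28.6
position: [0.5329, 0.0129, 0.1677]
tcp_rot: [[-0.013, -0.945, 0.326], [-0.085, 0.326, 0.942], [-0.996, -0.016, -0.085]]
wrist_force: [15.7, -8.7, -1.9]
opening: 0.004
```

```bash
python3 -c "
from h import *
to(-.135,-.019,.164)"
```

```text
t 28.6 now [-13.89  -1.7   16.77] yaw 0.4 F [15.7 -8.7 -1.9] row [ 0.39 -0.39 -0.16 -0.38]
```

The middle bar is firm: 18 N and no movement. Now the same check on the right one.

Request:
drive_tool(moves=[-0.3,-1.2,0,0,-5,0,0,0,0,0,-5.3,0,0,0,-5.2,0,0,0,0,0])

```text
time: 29.22
position: [0.5118, -0.0876, 0.2342]
tcp_rot: [[-0.009, -0.946, 0.325], [-0.085, 0.324, 0.942], [-0.996, -0.02, -0.084]]
wrist_force: [0.1, -0.2, -0.4]
opening: 0.007
```

```bash
python3 -c "
from h import *
to(-.127,-.123,.164)"
```

```text
t 29.23 now [-12.68 -11.9   23.42] yaw 0.3 F [ 0.1 -0.2 -0.4] row [ 7.03  0.16  0.18 -0.33]
```

Request:
drive_tool(moves=[3,-0.2,0.1,0,2.5,0,0.1,0,1.4,0,0,0,0,0.4,0,0,0.1,0.5,0,0,0.1,0.5,0,0,0.1,0.5,0,0])

```text
time: 30.1
position: [0.5024, -0.0853, 0.1643]
tcp_rot: [[0.006, -0.945, 0.326], [-0.087, 0.325, 0.942], [-0.996, -0.034, -0.08]]
wrist_force: [10.4, -3.8, -0.3]
opening: 0.009
```

```bash
python3 -c "
from h import *
to(-.14,-.123,.164)"
```

```text
t 30.1 now [-13.63 -11.98  16.43] yaw 0.4 F [10.4 -3.8 -0.3] row [ 0.05  0.37 -0.32 -0.41]
```

Request:
drive_tool(moves=[0.2,0.7,0,0,0.2,0.8,0,0,0.2,0.8,0,0,0.2,0.8,0,0])

```text
time: 30.6
position: [0.5014, -0.0845, 0.1669]
tcp_rot: [[0.066, -0.943, 0.328], [-0.104, 0.32, 0.942], [-0.992, -0.096, -0.077]]
wrist_force: [11.9, -5.1, -1.3]
opening: 0.002
```

```bash
python3 -c "
from h import *
to(-.14,-.123,.164)"
```

```text
t 30.6 now [-13.76 -11.94  16.69] yaw 0.5 F [11.9 -5.1 -1.3] row [ 0.29  0.27 -0.34 -0.48]
```

The right bar is firm too. Now I retreat clear and take a last look.

Request:
drive_tool(moves=[-0.3,-1.2,0,0,-6,0,0,0,-5,0,0,0,0,0,-5.8,0,0,0,-5.8,0,0,0,-5.8,0,0,0,-5.8,0,0,0,0,0])

```text
time: 31.6
position: [0.4299, -0.2999, 0.3081]
tcp_rot: [[0.071, -0.944, 0.323], [-0.106, 0.315, 0.943], [-0.992, -0.101, -0.078]]
wrist_force: [-0.9, -0.1, 0.1]
opening: 0.006
```

```bash
python3 look.py 7; python3 -c "
from h import *
a=cv2.imread('pics/scene7.png');cv2.imwrite('pics/fin.png',cv2.resize(a,None,fx=1.5,fy=1.5))"
```

```text
t 31.6 crusher x' y' z (cm, from hinge) [-13.62 -34.63  30.81] F [-0.9 -0.1  0.1] open 0.01
scene [196.8 199.6] 123 x'y' [-15.67  10.44] short 2.8
scene [233.3 209.9] 125 x'y' [-15.67   0.05] short 1.2
scene [270.5 220.2] 126 x'y' [-15.59 -10.34] short -0.2
top [195.9 197.5] 103 x'y' [-15.5   10.41] short 3.4
top [232.  210.3] 105 x'y' [-15.49   0.07] short 2.3
top [269.  223.6] 126 x'y' [-15.5  -10.44] short 1.8
```

View pics/fin.png

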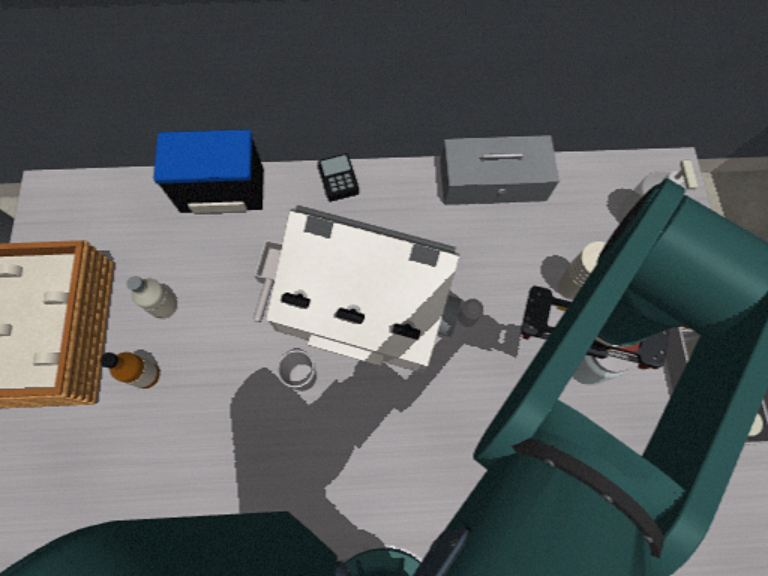

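The picture shows the cover shut and all three bars parallel to the free edge. The tumbler, scoop, shaker and bottles are where they stood. The gripper is clear at z = 0.31.

```bash
python3 -c "from plant import *;print(close_job())"
```

```text
the job is handed in; nothing more can be done
None
```

The cover is fully shut and the three knobs were turned clockwise to their end stops, middle first, then right, then left. I handed the job in at about 32 s on the robot's clock, with the gripper clear and touching nothing.

- **Cover:** I pressed it down with the closed fingers until it stopped under about 62 N. It is still shut in the last picture.
- **Knobs:** The first push left the left knob about 5° short, so I finished it from the uphill side. I then gave the middle and right bars the same push. All three held without moving: about 18 N on the left and middle, 13 N on the right.
- **Check that disagreed slightly:** In the last pictures the bars read about 3° (left), 1–2° (middle) and 0–2° (right) short of parallel to the free edge. I put this down to bias in the image measurement, because the bars were firm under force.
- **Other objects:** The tumbler, scoop, shaker and both sauce bottles look unmoved by eye. The arm partly hides the tip jar and cup stack in the last picture; the gripper stayed well above both.

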